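# Seal the biscuit tub

## Task

The lid has been laid on the biscuit tub but its rim is not on the seal everywhere: press it down point by point, all the way round, until every corner and both long sides are fully home. Leave the vent plug in the lid up while you do this so that the air can get out, and only then push the plug fully shut. Leave the tub standing about where it is, and do not disturb the jar, mug and tumbler beside it.

Things in the scene. Friction and masses are not known exactly. Their poses are not given: they have to be found in the camera images.
- tub: Airtight biscuit tub, loose on the worktop, about 0.9 kg: clear walls, biscuits inside, dark seal round the neck, white lid laid on it (139 x 193 mm over the lid, long along y). Origin: centre of the underside, z up. The vent is in the +y half; the pull tab is on the -y short side. Its foot reaches 59 mm (x) and 86 mm (y) from the centre: a press straight down on the rim does not tip it.
- lid_middle (a point): Centre of the lid at the height of the seated rim's top, 85 mm above the tub's origin. Round it runs the rim, a flat band 13 mm wide whose middle line is 122 x 176 mm with 22 mm corners. Only the rim moves, at six points: four corners and the middles of both long sides. The panel inside it, 5 mm lower, is fixed: pressing it seats nothing.
- rim1_top (a point): Point 1 of the rim, corner at +x +y (vent end): point on the rim's top, in the middle of its width, moving with it; at (+55, +82) mm in x, y of the tub.
- rim1 (a joint): Height of the rim at point 1 above its seated place: 0 is fully home, 0.0055 m stands fully up off the seal. The seal grips it: it goes down at about 10 N, stays where it is left, and meets a hard stop at 0. Always up at the start.
- rim2_top (a point): Point 2 of the rim, corner at -x +y (vent end): point on the rim's top, in the middle of its width, moving with it; at (-55, +82) mm in x, y of the tub.
- rim2 (a joint): Height of the rim at point 2 above its seated place: 0 is fully home, 0.0055 m stands fully up off the seal. The seal grips it: it goes down at about 10 N, stays where it is left, and meets a hard stop at 0. Anywhere from home to up at the start; pressing it when home does no harm.
- rim3_top (a point): Point 3 of the rim, middle of the long side at -x: point on the rim's top, in the middle of its width, moving with it; at (-61, 0) mm in x, y of the tub.
- rim3 (a joint): Height of the rim at point 3 above its seated place: 0 is fully home, 0.0055 m stands fully up off the seal. The seal grips it: it goes down at about 10 N, stays where it is left, and meets a hard stop at 0. Always up at the start.
- rim4_top (a point): Point 4 of the rim, corner at -x -y (tab end): point on the rim's top, in the middle of its width, moving with it; at (-55, -82) mm in x, y of the tub.
- rim4 (a joint): Height of the rim at point 4 above its seated place: 0 is fully home, 0.0055 m stands fully up off the seal. The seal grips it: it goes down at about 10 N, stays where it is left, and meets a hard stop at 0. Anywhere from home to up at the start; pressing it when home does no harm.
- rim5_top (a point): Point 5 of the rim, corner at +x -y (tab end): point on the rim's top, in the middle of its width, moving with it; at (+55, -82) mm in x, y of the tub.
- rim5 (a joint): Height of the rim at point 5 above its seated place: 0 is fully home, 0.0055 m stands fully up off the seal. The seal grips it: it goes down at about 10 N, stays where it is left, and meets a hard stop at 0. Always up at the start.
- rim6_top (a point): Point 6 of the rim, middle of the long side at +x: point on the rim's top, in the middle of its width, moving with it; at (+61, 0) mm in x, y of the tub.
- rim6 (a joint): Height of the rim at point 6 above its seated place: 0 is fully home, 0.0055 m stands fully up off the seal. The seal grips it: it goes down at about 10 N, stays where it is left, and meets a hard stop at 0. Anywhere from home to up at the start; pressing it when home does no harm.
- vent_top (a point): Middle of the top of the vent plug: a round grey mushroom cap, 27 mm across, on a round seat of the lid's panel, at (0, +46) mm in x, y of the tub. Its top is 88 mm above the tub's origin when shut and up to 94 mm when open. Slides straight down with about 6 N against friction, stays where it is left, hard stop when shut.
- vent (a joint): Height of the vent plug above shut: 0 is shut, 0.004 to 0.006 m at the start (open).
- jam_jar: Jam jar, bystander, 66 mm across, 100 mm high; origin: centre of the underside.
- mug: White mug, bystander, 92 x 127 x 95 mm with its handle; origin: centre of the underside.
- tumbler: Glass tumbler, bystander, 80 mm across, 91 mm high; origin: centre of the underside.

How it is judged:
By the outcome, as a careful person would: the job done as asked, in the order asked, and still so for the second after the job is handed in, with the robot touching nothing.
It also fails if it takes over 48 s, if anything falls off the work surface, if the arm or the gripper's body presses on something with over 40 N, if the wrist force passes 120 N, or if a joint passes its speed limit or range.

## Robot

A 6-joint arm with a two-finger parallel gripper is mounted at the origin on a cart in front of the work surface, level with it; the furniture and walls round the work are solid. World frame = base frame: x ahead of the robot, y to its left, z up, the work surface at z = 0. Lengths are in m, angles in rad, forces in N, time in s.
With the tool pointing down it reaches from about 0.35 to 0.775 m from the base axis. Payload 7.3 kg.
Tool frame: the origin (TCP) lies at the centre of the arm's flange, where the gripper is bolted on; the fingertips stand 178 mm ahead of it and the grasp point (between the pads) lies 159 mm ahead of it (tip_extent is the distance from the TCP to the fingertips, in m); z points along the fingers, y is the line along which they close (so a half turn about z gives the same grasp; the last joint's range is limited). The gripper opens to 92 mm and grips with 3 to 60 N. Pads are 19 mm wide; open, the fingers measure 130 mm over their backs; the gripper's body (75 mm by 190 mm) begins 47 mm behind the grasp point.
Start: joints at [-0.146, 0.342, 1.524, -0, 1.275, -0.146], TCP at [0.525, 0, 0.405] pointing down, gripper open.
Joint ranges: [-2.53, 2.53], [-0.77, 2.02], [0.04, 2.7], [-1, 4.14], [0.28, 2.66], [-3.11, 3.11]. Speed limits (rad/s): [2.57, 2.57, 3.14, 3.14, 3.14, 3.14].

## Interface

Orientations are given as [roll, pitch, yaw] about the fixed x, y, z axes, in that order (R = Rz(yaw) Ry(pitch) Rx(roll)).
In Python, from cell import * gives the robot as it stands.
- The arm moves only by the tool arm_command, never from a script. Its arguments are lists of equal length, an entry for each row: "xyz": the shift along the world's x, y, z in mm, a list of three; "spin": the turn about the world's z in degrees. In form: {"xyz": [[tx, ty, tz], ...], "spin": [spin, ...]}. A call has 1 to 20 rows; each row shifts and turns the commanded pose from where the row before left it; what a row does not reach is not made up. A row lasts 1/10 s, in which the tool goes at most 50 mm and 8.59 degrees, less where a joint would pass 70% of its speed; a pose out of reach is approached as far as the arm can. A call with a gripper value outside its range is refused whole. "jaw" is the opening, from -1 (shut) to 1 (fully open), set as the call begins (left out, the last holds). The fingers move at their own pace and stop on an object; "squeeze" is the grip in N (left out, the last holds). Time passes only in rows, so rows that do not move let the fingers close. It gives the time, the measured TCP pose, the force, the opening and the grip force at its end, in the units of the state.
- observe(): the state, without advancing time (a new reading comes with each control period).
- read_camera(name): name is "scene" or "side" or "wrist"; returns a dict with "img" (400x640x3 uint8, red, green, blue), "depth" (400x640 float32, m along the optical axis (not along the pixel's ray), 0 where there is no reading), "fx", "fy", "cx", "cy" (pixels), "dist_coeffs" ([k1, k2, p1, p2, k3] as OpenCV has them; the pictures are not rectified), "world_from_camera" (4x4, takes a point from camera to world coordinates). Camera axes: x right, y up, looking along -z (the intrinsics and any distortion apply to the point x, -y, -z); pixel columns grow to the right and rows downward; lengths in m; the calibration is good to about 2 mm. A picture is of the moment at which its call begins.
- hand_in(): hands the job in; it is judged then, once.
The state is a dict: "time": time; "qpos": joint angles; "qvel": joint speeds; "joint_efforts": joint torques, N m; "tool_pos": TCP position; "tool_rot": TCP orientation; "contact_force": force on the tool from outside, world axes, zero at the start; "torque": the same for the moment, N m; "opening": finger opening in m; "grip_force": force on a finger pad.
Only numpy, scipy, OpenCV 4.12 (cv2) and the standard library are available. Lean on these libraries where they do the work, as an engineer would, in place of code of your own. Each camera call takes 0.05 s, during which the arm holds its last target. There are 200 camera calls.

## Working session

There is one attempt and no reset: what is moved stays moved. The work goes in short steps, Python scripts to look and compute and a tool call to move; the robot and the scene stay as the last step left them, time stands still between calls to the robot, and variables do not carry over. Pictures are saved under pics/ and viewed, at most 10 in all, crops included, and the job is handed in when it is done.

Besides the shell and the picture viewer there is one more tool, called after "Request:" by a JSON object that holds its "name" and its "arguments". arm_command: Moves the arm, as the interface text tells. Its arguments: {"type":"object","properties":{"xyz":{"type":"array","items":{"type":"array","items":{"type":"number"}}},"spin":{"type":"array","items":{"type":"number"}},"jaw":{"type":"number"},"squeeze":{"type":"number"}},"required":["xyz","spin"]}

```bash
mkdir -p pics; cat > h.py <<'E'
from cell import *
import numpy as np, cv2
def grab(n):
    c=read_camera(n); c['K']=np.array([[c['fx'],0,c['cx']],[0,c['fy'],c['cy']],[0,0,1.]]); return c
def save(c,f): cv2.imwrite('pics/'+f,c['img'][:,:,::-1])
def cloud(c):
    h,w=c['depth'].shape
    v,u=np.mgrid[0:h,0:w]
    p=cv2.undistortPoints(np.stack([u,v],-1).reshape(-1,1,2).astype(float),c['K'],np.array(c['dist_coeffs'],float)).reshape(h,w,2)
    d=c['depth']; T=np.array(c['world_from_camera'])
    P=np.stack([p[...,0]*d,-p[...,1]*d,-d],-1)
    W=P@T[:3,:3].T+T[:3,3]; W[d==0]=np.nan
    return W
def rays(c,uv,z):
    p=cv2.undistortPoints(np.array(uv,float).reshape(-1,1,2),c['K'],np.array(c['dist_coeffs'],float)).reshape(-1,2)
    T=np.array(c['world_from_camera']); r=np.c_[p[:,0],-p[:,1],-np.ones(len(p))]@T[:3,:3].T
    o=T[:3,3]; return o+r*((z-o[2])/r[:,2])[:,None]
E
python3 - <<'E'
from h import *
import pickle
cs={n:grab(n) for n in('scene','side','wrist')}
pickle.dump(cs,open('c0.pkl','wb'))
big=[cs[n]['img'] for n in cs]
for n in cs: print(n,np.array(cs[n]['world_from_camera']).round(3).tolist(),cs[n]['fx'],cs[n]['dist_coeffs'],(cs[n]['depth']>0).mean())
for n in ('scene','wrist'): save(cs[n],n+'0.png')
o=observe();print(o)
E
```

```text
scene [[0.783, 0.259, -0.566, -0.152], [-0.623, 0.312, -0.718, -0.866], [-0.009, 0.914, 0.405, 0.56], [0.0, 0.0, 0.0, 1.0]] 439.73877728733424 [0.00172829 0.         0.         0.         0.        ] 0.99601171875
side [[0.892, 0.262, -0.367, 0.206], [-0.451, 0.538, -0.712, -0.673], [0.011, 0.801, 0.599, 0.651], [0.0, 0.0, 0.0, 1.0]] 387.8595380412229 [-0.03247878  0.          0.          0.          0.        ] 0.996125
wrist [[1.0, -0.001, 0.002, 0.525], [0.0, 0.967, 0.255, 0.069], [-0.002, -0.255, 0.967, 0.385], [0.0, 0.0, 0.0, 1.0]] 327.87600500204724 [-0.00308849  0.          0.          0.          0.        ] 0.99250390625
{'time': 0.15, 'qpos': array([-1.45971098e-01,  3.42592502e-01,  1.52477013e+00, -1.47268642e-05,
        1.27538886e+00, -1.46004581e-01]), 'qvel': array([ 0.0008136 , -0.00234921, -0.00460436,  0.00153782, -0.00012009,
        0.00093918]), 'joint_efforts': array([ 7.52666965e-04, -4.31470585e+01, -2.44352603e+01,  7.18239485e-02,
        5.38185902e-02, -1.32920518e-04]), 'tool_pos': array([5.24914557e-01, 4.79985927e-05, 4.04198592e-01]), 'tool_rot': array([-3.14044409e+00, -1.54662224e-04,  1.57083402e+00]), 'contact_force': array([-0.19073062,  0.16888766, -0.57018916]), 'torque': array([-0.00890445, -0.00749342,  0.01918211]), 'grip_force': 0.0, 'opening': 0.09216791238987958}
```

View pics/scene0.png

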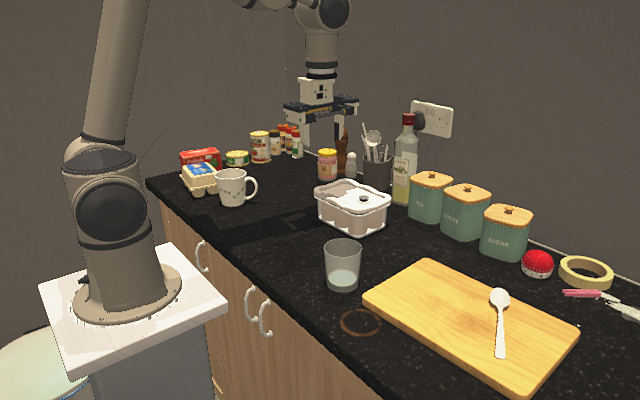

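View pics/wrist0.png

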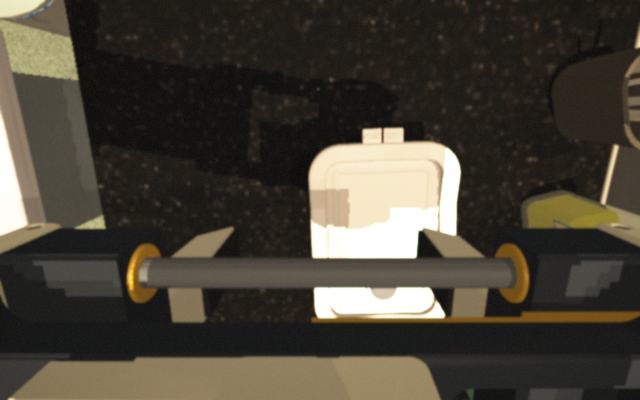

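The scene view shows the tub at about (352,205), with the vent at (363,198), jar at (327,163), mug at (233,187), tumbler at (342,265) and a bottle at (405,160). The wrist view shows the lid from (310,145) to (460,320). The tab is at (383,135), towards world +y, so the tub is turned by roughly 180°.

```bash
cat > m.py <<'E'
from h import *
import pickle
def lid(cs,names=('scene','side','wrist')):
    out={}
    for n in names:
        W=cloud(cs[n]); im=cs[n]['img'].astype(int)
        z=W[...,2]
        m=(z>0.081)&(z<0.097)&(im.min(-1)>60)&(abs(W[...,0]-.56)<.15)&(abs(W[...,1])<.2)
        m=cv2.morphologyEx(m.astype(np.uint8),cv2.MORPH_OPEN,np.ones((2,2)))
        k,l,s,c=cv2.connectedComponentsWithStats(m)
        b=1+np.argmax(s[1:,4]); P=W[l==b]
        out[n]=(P,s[b])
    return out
E
python3 - <<'E'
from m import *
cs=pickle.load(open('c0.pkl','rb'))
r=lid(cs); 
for n in r:
    P,s=r[n]; R=cv2.minAreaRect((P[:,:2]*1000).astype(np.float32)); print(n,s,R,np.percentile(P[:,2],[5,50,95]).round(4))
# objects above the counter near the tub
W=np.concatenate([cloud(cs[n]).reshape(-1,3) for n in('scene','side')])
g=np.full((36,36),0.)
for x,y,z in W[(W[:,2]>.02)&(W[:,2]<.3)]:
    i=int((x-.3)/.02);j=int((y+.36)/.02)
    if 0<=i<36 and 0<=j<36: g[i,j]=max(g[i,j],z)
print('rows x from .3 step .02, cols y from -.36');
for i in range(30): print('%.2f'%(.3+.02*i),' '.join('%3d'%(v*1000) for v in g[i]))
a=cs['side']['img'];b=cs['scene']['img'][170:250,300:410]
c=cv2.resize(a[:, :],None,fx=1,fy=1); cv2.imwrite('pics/side0.png',c[:,:,::-1])
E
```

```text
scene [ 314  179   78   35 1021] ((634.4690551757812, -60.409507751464844), (254.55921936035156, 188.3485870361328), 2.1703193187713623) [nan nan nan]
side [ 305  181   83   59 1353] ((638.2745361328125, -36.46063232421875), (269.6427917480469, 184.63958740234375), 27.912607192993164) [nan nan nan]
wrist [ 310  143  151  116 5990] ((614.0888061523438, -3.52294921875), (86.72659301757812, 193.10467529296875), 66.43355560302734) [nan nan nan]
rows x from .3 step .02, cols y from -.36
0.30   0   0   0   0   0   0   0   0   0   0   0   0   0   0   0   0   0   0   0   0   0   0   0   0   0   0   0   0   0   0   0   0   0   0   0   0
0.32   0   0   0  92  93  93   0   0   0   0   0   0   0   0   0   0   0   0   0   0   0   0   0   0   0   0   0   0   0   0   0   0   0   0   0  43
0.34  24  21  93  93  48  92  93   0   0   0   0   0   0   0   0   0   0   0   0   0   0   0   0   0   0   0   0   0   0  96  97  98  95  95   0  50
0.36  24  24  94  92   0   0  92   0   0   0   0   0   0   0   0   0   0   0   0   0   0   0   0   0   0   0   0   0   0  97  93   0  67  96   0  50
0.38  24  23  92 
[... 3156 characters left out ...]
 120 119 118 202 273 273 270   0   0 107 156 181 135 182 193 206  45  92  89 141 159 172   0   0   0   0
0.82   0   0   0   0 114 115   0 116 119 117 117 115   0   0 261 269 268   0   0 110 149 146 113 184 112   0   0  88  85 139 158 167   0   0   0   0
0.84 299 298 298 298 298 298 299 298 299 299 299 299 299 298 299 297 296 298 299 298 296 297 298 298 297 298 296 298 286 292 299 299 299 290 299 297
0.86 299 299 299 299 299 299 299 299 299 299 299 299 299 299 299 299 299 299 299 299 299 299 299 299 299 299 299 299 299 299 299 299 299 299 299 298
0.88   0   0   0   0   0   0   0   0   0   0   0   0   0   0   0   0   0   0   0   0   0   0   0   0   0   0   0   0   0   0   0   0   0   0   0   0
```

View pics/side0.png

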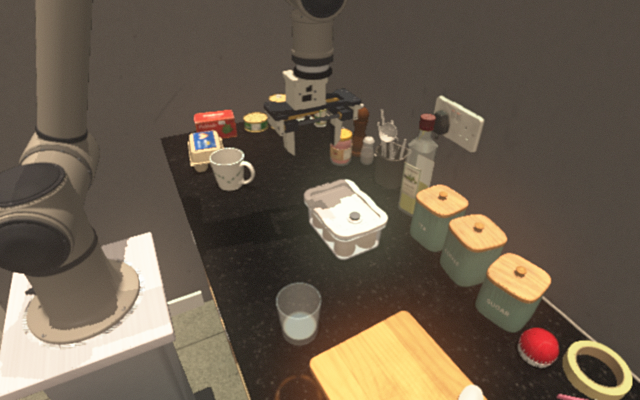

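The side view confirms it: the lid's centre is near (345,217), the vent cap is at (354,216) towards -y, and the bottle is at (420,165). I'll turn the gripper 90°, which puts its body along y and clear of the bottle, close the fingers and take a clean wrist view of the whole lid.

Request:
{"name": "arm_command", "arguments": {"xyz": [[12,-6,0],[12,-6,0],[12,-6,0],[12,-6,0],[12,-6,0],[12,-6,0],[12,-6,0],[12,-6,0],[12,-6,0],[12,-6,0],[5,0,0],[0,0,0],[0,0,0],[0,0,0]], "spin": [8.2,8.2,8.2,8.2,8.2,8.2,8.2,8.2,8.2,8.2,8,0,0,0], "jaw": -1, "squeeze": 20}}

```text
time: 1.55
tool_pos: [0.6497, -0.0598, 0.4047]
tool_rot: [3.141, -0.0, 3.139]
contact_force: [0.8, 0.8, -0.2]
opening: 0.0001
grip_force: 0.0
```

```bash
cat > m.py <<'E'
from h import *
def fit(c,verbose=True):
    W=cloud(c); z=W[...,2]
    m=((z>0.076)&(z<0.099)&(abs(W[...,0]-.57)<.12)&(abs(W[...,1]+.06)<.13)).astype(np.uint8)
    k,l,s,_=cv2.connectedComponentsWithStats(m); b=1+np.argmax(s[1:,4]); sel=(l==b)&(m>0)
    return W,sel
E
python3 - <<'E'
from m import *
import pickle
o=observe(); print(o['time'],o['tool_pos'],o['tool_rot'],o['opening'])
c=grab('wrist'); s=grab('side'); pickle.dump((c,s),open('c1.pkl','wb')); save(c,'w1.png')
for n,q in(('w',c),('s',s)):
    W,sel=fit(q); P=W[sel]
    R=cv2.minAreaRect((P[:,:2]*1000).astype(np.float32)); print(n,sel.sum(),R,np.percentile(P[:,2],[2,50,98]).round(4))
    hi=sel&(W[...,2]>.0845)
    print('rim', cv2.minAreaRect((W[hi][:,:2]*1000).astype(np.float32)))
    print('counter z',np.nanmedian(W[...,2][(abs(W[...,2])<.01)]))
E
```

```text
1.55 [ 0.64971943 -0.0598259   0.40467359] [ 3.14141734e+00 -4.15782492e-04  3.13903105e+00] 0.00011835224980728798
w 35525 ((578.5726318359375, -49.852012634277344), (139.25660705566406, 206.69520568847656), 1.9629050493240356) [0.0796 0.0818 0.093 ]
rim ((578.7468872070312, -56.298622131347656), (139.16334533691406, 193.091552734375), 1.9629050493240356)
counter z 0.0009271319884884277
s 3202 ((578.9442749023438, -50.591278076171875), (140.42193603515625, 206.84315490722656), 2.0540499687194824) [0.0784 0.0818 0.0923]
rim ((579.283203125, -56.82087707519531), (140.4188690185547, 194.25), 1.9308116436004639)
counter z 0.0005282248099955922
```

View pics/w1.png

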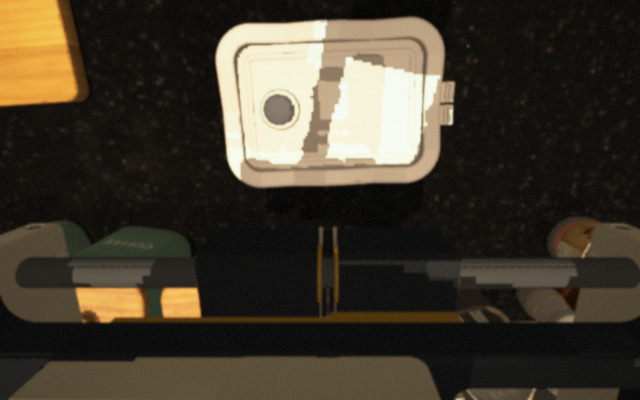

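The wrist view shows the whole lid from (217,18) to (445,187). The vent is at (279,109) on the -y side and the tab at (447,103). The rim measures 139 x 193 mm, matching the text. Next come the seven target points and their heights.

```bash
cat > pts.py <<'E'
from m import *
PT=np.array([(55,82),(-55,82),(-61,0),(-55,-82),(55,-82),(61,0),(0,46)])/1000
def targets(C,yaw):
    R=np.array([[np.cos(yaw),-np.sin(yaw)],[np.sin(yaw),np.cos(yaw)]]); return PT@R.T+C
def report(cs):
    for n,q in cs:
        W,sel=fit(q); hi=sel&(W[...,2]>.0825+.0015)
        R=cv2.minAreaRect((W[hi][:,:2]*1000).astype(np.float32))
        if n==cs[0][0]: C=np.array(R[0])/1000; a=R[2] if R[1][0]<R[1][1] else R[2]-90; T=targets(C,np.pi+np.radians(a))
        h=[]
        for t in T:
            d=np.hypot(W[...,0]-t[0],W[...,1]-t[1])<.004
            h.append(round(float(np.nanmedian(W[...,2][d])*1000),1) if d.any() else None)
        cap=W[...,:2][sel&(W[...,2]>.087)&(np.hypot(W[...,0]-T[6,0],W[...,1]-T[6,1])<.03)]
        print(n,R,'heights',h,'vent centre',(cv2.minEnclosingCircle((cap*1000).astype(np.float32)) if len(cap) else None))
    print((T*1000).round(1).tolist()); return T
E
python3 - <<'E'
from pts import *
import pickle
c,s=pickle.load(open('c1.pkl','rb')); sc=grab('scene')
report([('w',c),('s',s),('sc',sc)])
E
```

```text
w ((578.7451171875, -56.29479217529297), (139.16690063476562, 193.0928497314453), 1.971800446510315) heights [91.4, 301.9, 237.4, 90.6, 91.1, 90.8, 94.8] vent centre ((580.8388671875, -103.10787963867188), 14.258255004882812)
s ((579.283203125, -56.82087707519531), (140.4188690185547, 194.25), 1.9308116436004639) heights [41.6, 88.4, 253.2, 90.3, 89.2, 43.9, 94.3] vent centre ((580.14697265625, -102.6021499633789), 14.473639488220215)
sc ((578.3717041015625, -58.33751678466797), (141.69305419921875, 195.9033966064453), 1.690075397491455) heights [40.2, 69.6, 255.8, 91.5, 1.5, 41.0, 546.1] vent centre ((581.2013549804688, -104.33380889892578), 13.50943660736084)
[[526.6, -140.1], [636.5, -136.4], [639.7, -54.2], [630.9, 27.5], [521.0, 23.8], [517.8, -58.4], [580.3, -102.3]]
```

The vent, measured at (580.5,-103), agrees with the pose. Point 1 first.

Request:
{"name": "arm_command", "arguments": {"xyz": [[-30,-20,-20],[-31,-20,-28],[-31,-20,-28],[-31,-20,-28],[0,0,-20],[0,0,-7],[0,0,-3],[0,0,-2],[0,0,-2],[0,0,-2],[0,0,-2],[0,0,-1],[0,0,0]], "spin": [0,0,0,0,0,0,0,0,0,0,0,0,0]}}

```text
time: 3.0
tool_pos: [0.5277, -0.1397, 0.2634]
tool_rot: [-3.141, 0.003, -3.141]
contact_force: [-1.6, 1.6, 7.8]
opening: 0.0005
grip_force: 3.3
```

Request:
{"name": "arm_command", "arguments": {"xyz": [[0,0,-1.5],[0,0,-1.5],[0,0,0],[0,0,0]], "spin": [0,0,0,0]}}

```text
time: 3.4
tool_pos: [0.5276, -0.1396, 0.2629]
tool_rot: [-3.14, 0.004, -3.141]
contact_force: [-7.7, 3.1, 26.6]
opening: 0.0007
grip_force: 13.3
```

Hard stop felt at a TCP height of 0.2629 with 27 N, so point 1 is home. Point 6 next.

Request:
{"name": "arm_command", "arguments": {"xyz": [[0,0,10],[0,0,10],[-5,40,0],[-4,41,0],[0,0,-7],[0,0,-4],[0,0,-2],[0,0,-2],[0,0,-2],[0,0,-1.5],[0,0,-1.5],[0,0,0],[0,0,0]], "spin": [0,0,0,0,0,0,0,0,0,0,0,0,0]}}

```text
time: 4.7
tool_pos: [0.5182, -0.0593, 0.2627]
tool_rot: [3.141, 0.003, 3.14]
contact_force: [-10.8, 9.2, 37.4]
opening: 0.0008
grip_force: 18.0
```

Request:
{"name": "arm_command", "arguments": {"xyz": [[0,0,10],[0,0,10],[2,41,0],[1,41,0],[0,0,-7],[0,0,-4],[0,0,-2],[0,0,-2],[0,0,-2],[0,0,-1.5],[0,0,-1.5],[0,0,0],[0,0,0]], "spin": [0,0,0,0,0,0,0,0,0,0,0,0,0]}}

```text
time: 6.0
tool_pos: [0.5211, 0.0223, 0.2628]
tool_rot: [3.14, 0.003, 3.14]
contact_force: [-12.0, 6.9, 36.5]
opening: 0.0002
grip_force: 18.7
```

Points 6 and 5 reached the same hard stop. Now point 4, across the tab end, with slightly less push.

Request:
{"name": "arm_command", "arguments": {"xyz": [[0,0,12],[0,0,12],[36,2,0],[37,1,0],[37,1,0],[0,0,-10],[0,0,-5],[0,0,-2],[0,0,-2],[0,0,-2],[0,0,-1],[0,0,-1],[0,0,0],[0,0,0]], "spin": [0,0,0,0,0,0,0,0,0,0,0,0,0,0]}}

```text
time: 7.4
tool_pos: [0.6308, 0.0261, 0.2631]
tool_rot: [-3.141, 0.004, 3.141]
contact_force: [-2.3, -1.9, 17.5]
opening: 0.0005
grip_force: 8.6
```

Request:
{"name": "arm_command", "arguments": {"xyz": [[0,0,10],[0,0,10],[5,-41,0],[4,-41,0],[0,0,-7],[0,0,-4],[0,0,-2],[0,0,-2],[0,0,-2],[0,0,-1.5],[0,0,-1.5],[0,0,0],[0,0,0]], "spin": [0,0,0,0,0,0,0,0,0,0,0,0,0]}}

```text
time: 8.7
tool_pos: [0.6401, -0.0544, 0.263]
tool_rot: [-3.139, 0.003, -3.14]
contact_force: [-4.7, -4.8, 17.1]
opening: 0.0008
grip_force: 8.6
```

Request:
{"name": "arm_command", "arguments": {"xyz": [[0,0,10],[0,0,10],[-2,-41,0],[-1,-41,0],[0,0,-7],[0,0,-4],[0,0,-2],[0,0,-2],[0,0,-2],[0,0,-1.5],[0,0,-1.5],[0,0,0],[0,0,0]], "spin": [0,0,0,0,0,0,0,0,0,0,0,0,0]}}

```text
time: 10.0
tool_pos: [0.6372, -0.1355, 0.263]
tool_rot: [-3.14, 0.002, -3.139]
contact_force: [-6.9, 0.4, 17.4]
opening: 0.0007
grip_force: 8.8
```

All six points felt the stop at the same height. I'll back off and check the rim heights and the vent before shutting the plug.

Request:
{"name": "arm_command", "arguments": {"xyz": [[0,0,20],[0,0,40],[4,25,45],[4,25,40],[4,25,0],[0,0,0],[0,0,0]], "spin": [0,0,0,0,0,0,0]}}

```text
time: 10.7
tool_pos: [0.6487, -0.0611, 0.4028]
tool_rot: [3.141, -0.001, -3.139]
contact_force: [-0.1, -0.2, 0.6]
opening: 0.0004
grip_force: 0.0
```

```bash
python3 - <<'E'
from pts import *
c=grab('wrist'); save(c,'w2.png')
W,sel=fit(c); hi=sel&(W[...,2]>.0835)
R=cv2.minAreaRect((W[hi][:,:2]*1000).astype(np.float32)); a=R[2] if R[1][0]<R[1][1] else R[2]-90
T=targets(np.array(R[0])/1000,np.pi+np.radians(a)); print(R)
for t in T:
    d=(np.hypot(W[...,0]-t[0],W[...,1]-t[1])<.005)&sel
    print((t*1000).round(1),d.sum(),np.percentile(W[...,2][d]*1000,[10,50,90]).round(1))
cap=W[...,:2][sel&(W[...,2]>.0905)]; print(cv2.minEnclosingCircle((cap*1000).astype(np.float32)))
print(observe()['time'],observe()['tool_pos'])
E
```

```text
((578.74609375, -56.33027648925781), (139.16943359375, 192.97186279296875), 1.9239102602005005)
[ 526.5 -140.1] 119 [85.2 86.1 87. ]
[ 636.5 -136.4] 88 [85.4 85.9 86.8]
[639.7 -54.3] 89 [85.  85.9 86.8]
[631.   27.5] 94 [85.1 85.8 86.8]
[521.   23.8] 119 [84.9 85.8 86.9]
[517.8 -58.4] 122 [84.9 86.  86.9]
[ 580.3 -102.3] 110 [94.  94.7 95.7]
((580.3342895507812, -102.30658721923828), 13.221307754516602)
10.75 [ 0.64870925 -0.06207667  0.40238376]
```

View pics/w2.png

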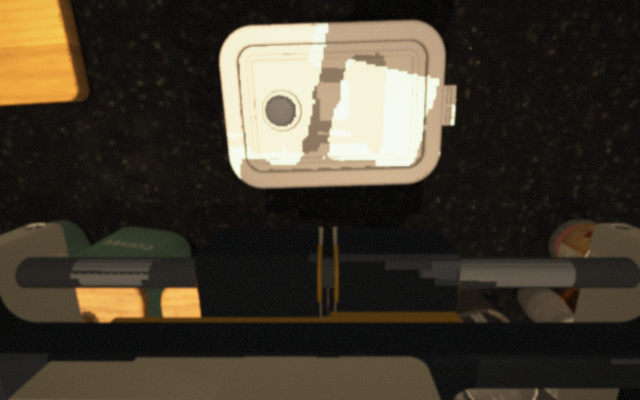

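All six rim points now read 85.9 mm, which is home given the +0.9 mm camera bias. The vent at (280,110) is still up at 94.7 mm and the tub has not moved. Time to press the plug.

Request:
{"name": "arm_command", "arguments": {"xyz": [[-22,-13,-10],[-23,-14,-30],[-23,-14,-40],[0,0,-30],[0,0,-10],[0,0,-6],[0,0,-3],[0,0,-2],[0,0,-2],[0,0,-2],[0,0,-2],[0,0,-2],[0,0,0],[0,0,0]], "spin": [0,0,0,0,0,0,0,0,0,0,0,0,0,0]}}

```text
time: 12.15
tool_pos: [0.5813, -0.1037, 0.2662]
tool_rot: [-3.141, 0.003, -3.141]
contact_force: [-1.4, -0.1, 8.9]
opening: 0.0005
grip_force: 4.7
```

Request:
{"name": "arm_command", "arguments": {"xyz": [[0,0,-1.5],[0,0,-1],[0,0,0],[0,0,0]], "spin": [0,0,0,0]}}

```text
time: 12.55
tool_pos: [0.5812, -0.1036, 0.266]
tool_rot: [-3.14, 0.004, -3.141]
contact_force: [-7.0, 2.5, 24.7]
opening: 0.0003
grip_force: 12.4
```

Request:
{"name": "arm_command", "arguments": {"xyz": [[0,0,20],[0,0,40],[22,14,40],[23,14,38],[22,14,0],[0,0,0],[0,0,0]], "spin": [0,0,0,0,0,0,0]}}

```text
time: 13.25
tool_pos: [0.6477, -0.0615, 0.3989]
tool_rot: [3.141, -0.002, -3.141]
contact_force: [0.1, -0.5, -0.5]
opening: 0.0003
grip_force: 0.0
```

```bash
python3 - <<'E'
from pts import *
c=grab('wrist')
W,sel=fit(c); hi=sel&(W[...,2]>.0835)
R=cv2.minAreaRect((W[hi][:,:2]*1000).astype(np.float32)); print(R)
T=targets(np.array(R[0])/1000,np.pi+np.radians(1.95))
for t in T:
    d=(np.hypot(W[...,0]-t[0],W[...,1]-t[1])<.005)&sel
    print((t*1000).round(1),np.percentile(W[...,2][d]*1000,[10,50,90]).round(1))
print(observe()['time'],observe()['contact_force'])
E
```

```text
((578.74560546875, -56.32489013671875), (139.08566284179688, 193.06027221679688), 2.0309293270111084)
[ 526.6 -140.1] [85.4 86.2 87.1]
[ 636.5 -136.4] [85.1 86.  86.8]
[639.7 -54.2] [85.  86.  86.9]
[630.9  27.5] [84.9 85.7 86.7]
[521.   23.8] [84.9 85.9 86.8]
[517.8 -58.4] [85.  85.8 86.9]
[ 580.3 -102.3] [88.1 89.1 89.8]
13.3 [-0.76132195  0.41454502  0.47714841]
```

The rim is home at all six points, the vent is shut (89.1 mm, or 88 after the bias), and the tub has not moved.

```bash
python3 -c "
from cell import *
print(hand_in())"
```

```text
the job is handed in; nothing more can be done
None
```

I pressed all six rim points home with the vent still up, then pushed the vent plug fully shut and handed the job in at about 13 s; the tub did not move and the arm stayed clear of the jar, mug and tumbler.

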